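Set the length stop against its collar on the shop fence

TASK

Set the length stop on the saw fence to its preset length: with the fingertips, press the black lock pad on top of it, and keep it held down while you push the stop along the rail until it butts against the steel collar with the knurled screw; then let the pad spring up, so that the stop is locked there, and move clear. Do not let the pad up on the way, do not shift the collar, and leave the things lying around the fence where they are.

Things in the scene. Friction and masses are not known exactly. Their poses are not given: they have to be found in the camera images.
- fence: The fence, fixed to the bench: plywood base 160 x 540 x 18 mm with an aluminium rail 50 mm wide, 500 mm long along its y axis, top 50 mm above the bench. Origin: centre of the underside of the base, on the bench. Its y axis runs along the rail from the length stop towards the collar; z is up.
- length_stop (a joint): Sliding position (m) of the length stop, a dark steel saddle on the rail: 70 mm across it, 90 mm along it, top 80 mm above the bench, a thin plate hanging down its front. Grows towards the collar (+y of the fence); the saddle's centre is at y = value - 0.11 in the fence frame. Starts from -0.03 to 0.04. Friction about 2 N unlocked; locked, it withstands over 20 N.
- lock_button (a joint): Travel of the lock pad, m: 0 up (locked), 0.008 right down. It moves straight down on a spring: about 5 N to begin with, 6.2 N at the bottom. The brake is off when it is more than 2.5 mm down and grips again when it comes up, wherever the stop then is.
- button_top (a point): Centre of the top of the black ribbed lock pad, 44 mm across the rail, 56 mm along it, 90 mm above the bench when up (10 mm above the saddle). It rides on the stop, midway between two upright cheeks at the saddle's ends, 66 mm apart inside, 12 mm thick, tops 102 mm above the bench. A push on the inside of the cheek nearest the collar also drives the stop. Axes as the fence's.
- stop_face (a point): Middle of the length stop's end face that looks to the collar, 45 mm from the pad's centre along +y of the fence, 66 mm above the bench. Axes as the fence's.
- collar_face (a point): Middle of the collar's face that looks to the length stop, 66 mm above the bench; the stop is home when stop_face meets it. The collar is a bright steel block on the rail, 62 mm across, 30 mm along it (beyond this point), 28 mm high, with a knurled screw on top, 102 mm above the bench; clamped, it holds against 100 N. Axes as the fence's.
- tape_measure: Bystander: black tape measure, 70 x 36 x 63 mm, loose on the bench beyond the fence. Origin: centre of its underside.
- wood_round: Bystander: wooden disc, 60 mm across, 32 mm high, loose beyond the fence. Origin: centre of its underside.
- glue_bottle: Bystander: white bottle with a cap, 56 mm across, 150 mm high, standing beyond the fence. Origin: centre of its underside.
- offcut: Bystander: strip of wood 32 x 150 x 20 mm, lying loose on the robot's side of the fence. Origin: centre of its underside.

How it is judged:
By the outcome, as a careful person would: the job done as asked, in the order asked, and still so for the second after the job is handed in, with the robot touching nothing.
It also fails if it takes over 38 s, if anything falls off the work surface, if the arm or the gripper's body presses on something with over 40 N, if the wrist force passes 120 N, or if a joint passes its speed limit or range.

ROBOT

A 6-joint arm with a two-finger parallel gripper is mounted at the origin on the work surface. World frame = base frame: x ahead of the robot, y to its left, z up, the work surface at z = 0. Lengths are in m, angles in degrees, forces in N, time in s.
With the tool pointing down it reaches from about 0.375 to 0.9 m from the base axis. Payload 3.1 kg.
Tool frame: the origin (TCP) lies on the centre line of the jaws, within the pads' length; the fingertips stand 19 mm ahead of it and the grasp point (between the pads) is the TCP; z points along the fingers, y is the direction in which the jaws open and shut (so a half turn about z gives the same grasp; the last joint's range is limited). The gripper opens to 87 mm and grips with 3 to 60 N. Pads are 19 mm wide; open, the fingers measure 117 mm over their backs; the gripper's body (75 mm by 190 mm) begins 51 mm behind the grasp point.
Start: joints at [65.632, 30.224, 82.088, -0, 67.689, -10.227], TCP at [0.153, 0.606, 0.242] pointing down, gripper open.
Joint ranges: [-176.69, 176.69], [-43.24, 126.21], [12.49, 139.97], [-82, 262], [0, 151.66], [-163.58, 163.58]. Speed limits (degrees/s): [159.86, 159.86, 180, 180, 180, 180].

INTERFACE

Orientations are given as a 3x3 rotation matrix whose columns are the frame's x, y, z axes.
In Python, from rig import bot gives the robot as it stands.
- The arm moves only by the tool carry_out, never from a script. Its argument "targets" is a list of rows, each a list of 6 numbers: the shift along the tool's x, y, z each as a share of 200 mm, from -1 to 1, then the turn, a rotation vector about the tool's x, y, z each as a share of pi/2 rad, from -1 to 1. In form: [[dx, dy, dz, ax, ay, az], ...]. A call has 1 to 20 rows; each row is the pose to reach, as a shift and turn from the pose measured when the call began, along the tool's axes at that moment; what a row does not reach only later rows make up. A row lasts 1/8 s, in which the tool goes at most 62.5 mm and 10.7 degrees, less where a joint would pass 70% of its speed; a pose out of reach is approached as far as the arm can. A call with a number of a shift or a turn outside -1 to 1 is refused whole. A call with a gripper value outside its range is refused whole. "jaw" is the gripper's target within -1 to 1 (fully open at 1, half-way at 0, shut at -1), set as the call begins (left out, the last holds). The fingers move at their own pace and stop on an object; the grip force is fixed at half the most. Time passes only in rows, so rows that repeat a pose let the fingers close. It gives the time, the measured TCP pose, the force and the opening at its end, in the units of the state.
- bot.read_state(): the state, without advancing time (a new reading comes with each control period).
- bot.capture(name): name is "scene" or "top" or "wrist"; returns the picture (420x560x3 uint8, blue, green, red); there is no depth.
- bot.camera_info(name): a dict with "camera_matrix" (3x3 intrinsics, pixels), "k1" (the pictures are not rectified: a ray, as slopes to the right and down, at radius r is drawn at 1 + k1 r^2 times it, then the intrinsics apply), "view" (4x4, takes a point from world to camera coordinates); the wrist camera has in their place "mount" (4x4, takes a point from camera to tool coordinates, whose origin is the TCP and whose axes are the flange's). Camera axes: x right, y down, z forward; pixel columns grow to the right and rows downward; lengths in m; the calibration is good to about 2 mm. A picture is of the moment at which its call begins: read the wrist's pose just before it. camera_info takes no time and is no camera call.
- bot.hand_in(): hands the job in, once; it reports no verdict.
The state is a dict: "time_s": time; "joint_positions": joint angles; "qvel": joint speeds; "tau": joint torques, N m; "position": TCP position; "tcp_rot": TCP orientation; "force": force on the tool from outside, world axes, zero at the start; "moment": the same for the moment, N m; "opening": opening from 0.0 (shut) to 1.0 (fully open).
Only numpy, scipy, OpenCV 4.12 (cv2) and the standard library are available. Lean on these libraries where they do the work, as an engineer would, in place of code of your own. Each camera call takes 0.05 s, during which the arm holds its last target.

## Working session

There is one attempt and no reset: what is moved stays moved. The work goes in short steps, Python scripts to look and compute and a tool call to move; the robot and the scene stay as the last step left them, time stands still between calls to the robot, and variables do not carry over. Pictures are saved under pics/ and viewed, and the job is handed in when it is done.

Besides the shell and the picture viewer there is one more tool, called after "Emit:" in YAML: its name, and indented under it one key for each argument. carry_out: Moves the arm, as the interface text tells. Shift numbers are shares of 200 mm and turn numbers shares of pi/2 rad, none past 1 either way. Its arguments: {"type":"object","properties":{"targets":{"type":"array"},"jaw":{"type":"number"}},"required":["targets"]}

```bash
ls; mkdir -p pics
python3 - <<'E'
from rig import bot
import cv2
s=bot.read_state(); print(s)
for n in("scene","top","wrist"):
    i=bot.camera_info(n); print(n,i)
    cv2.imwrite(f"pics/{n}0.png",bot.capture(n))
E
```

```text
pics
{'time_s': 0.0, 'joint_positions': array([ 6.56330193e+01,  3.02772816e+01,  8.21570013e+01, -1.07142667e-03,
        6.76903947e+01, -1.02263494e+01]), 'qvel': array([ 0.04565851, -0.11629788, -0.0943641 ,  0.10274932,  0.00496556,
        0.10361416]), 'tau': array([ 1.44884612e-03, -4.40042710e+01, -1.76595515e+01,  6.35367818e-02,
        5.80114522e-02, -1.48620379e-04]), 'position': array([0.15236031, 0.60541862, 0.24058626]), 'tcp_rot': array([[-9.69700588e-01,  2.44294887e-01, -8.82027321e-04],
       [ 2.44296200e-01,  9.69698618e-01, -1.98933250e-03],
       [ 3.69316917e-04, -2.14453281e-03, -9.99997632e-01]]), 'force': array([-0.08446457, -0.28964654,  0.28295723]), 'moment': array([0.02600648, 0.06851825, 0.01947562]), 'opening': 0.9984701100269092}
scene {'camera_matrix': array([[434.93103336,   0.        , 275.26297446],
       [  0.        , 434.93103336, 207.70147619],
       [  0.        ,   0.        ,   1.        ]]), 'k1': -0.04217896518079176, 'view': array([[-0.63982933,  0.76839011,  0.01396636,  0.3758943 ],
       [ 0.6412363 ,  0.54379032, -0.54139459,
[... 455 characters left out ...]
865,  0.62290285],
       [ 0.18933411, -0.01229297, -0.98183577,  0.65785414],
       [ 0.        ,  0.        ,  0.        ,  1.        ]])}
wrist {'camera_matrix': array([[325.90763554,   0.        , 276.81961303],
       [  0.        , 325.90763554, 202.06935915],
       [  0.        ,   0.        ,   1.        ]]), 'k1': -0.04184831336059812, 'mount': array([[ 6.87716868e-04, -9.68966475e-01, -2.47191216e-01,
         6.77121848e-02],
       [ 9.99999414e-01,  8.72973124e-04, -6.39849702e-04,
         4.70041223e-04],
       [ 8.35784198e-04, -2.47190631e-01,  9.68966508e-01,
        -1.42430699e-01],
       [ 0.00000000e+00,  0.00000000e+00,  0.00000000e+00,
         1.00000000e+00]])}
```

View pics/scene0.png

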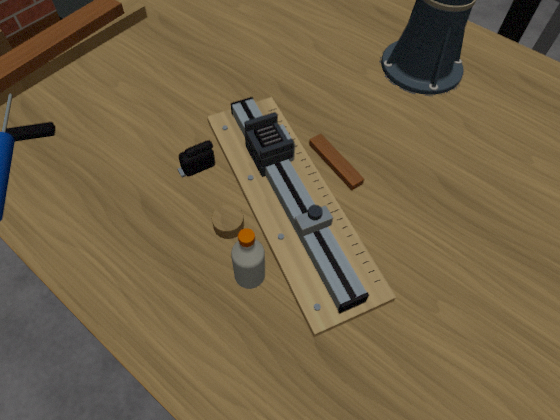

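View pics/top0.png

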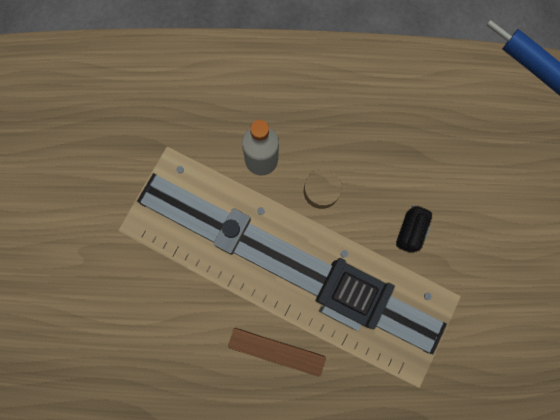

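View pics/wrist0.png

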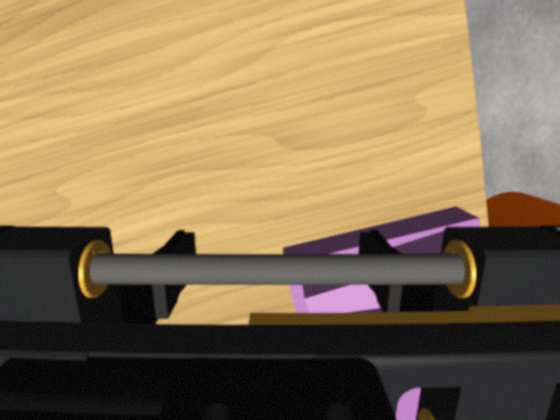

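The scene view shows the stop at about (268,143) and the collar at about (314,218). In the top view the stop is at about (356,292) and the collar at about (232,230). Fence +y runs left and up in the top picture. I'll zoom in for exact pixels.

```bash
cat > h.py <<'E'
import numpy as np,cv2
from rig import bot
def ray(n,px,st=None):
    i=bot.camera_info(n);K=i["camera_matrix"]
    # undistort iteratively through cv2 (k1 only)
    p=cv2.undistortPoints(np.array([[px]],float),K,np.array([i["k1"],0,0,0,0.]))[0,0]
    d=np.array([p[0],p[1],1.])
    if n=="wrist":
        T=np.eye(4);T[:3,:3]=st["tcp_rot"];T[:3,3]=st["position"];M=T@i["mount"]
    else: M=np.linalg.inv(i["view"])
    return M[:3,3],M[:3,:3]@d
def plane(n,px,z,st=None):
    o,d=ray(n,px,st);return o+d*(z-o[2])/d[2]
def proj(n,P,st=None):
    i=bot.camera_info(n)
    if n=="wrist":
        T=np.eye(4);T[:3,:3]=st["tcp_rot"];T[:3,3]=st["position"];V=np.linalg.inv(T@i["mount"])
    else: V=i["view"]
    return cv2.projectPoints(np.array([P],float),cv2.Rodrigues(V[:3,:3])[0],V[:3,3],i["camera_matrix"],np.array([i["k1"],0,0,0,0.]))[0][0,0]
E
python3 - <<'E'
import cv2
t=cv2.imread("pics/top0.png");s=cv2.imread("pics/scene0.png")
cv2.imwrite("pics/tz.png",cv2.convertScaleAbs(cv2.resize(t[240:340,300:460],None,fx=5,fy=5,interpolation=cv2.INTER_CUBIC),alpha=1.8,beta=15))
cv2.imwrite("pics/tz2.png",cv2.convertScaleAbs(cv2.resize(t[140:260,110:270],None,fx=5,fy=5,interpolation=cv2.INTER_CUBIC),alpha=1.3))
cv2.imwrite("pics/sz.png",cv2.convertScaleAbs(cv2.resize(s[90:250,210:370],None,fx=3.7,fy=3.7,interpolation=cv2.INTER_CUBIC),alpha=1.8,beta=15))
E
```

```text
(no output)
```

View pics/tz.png

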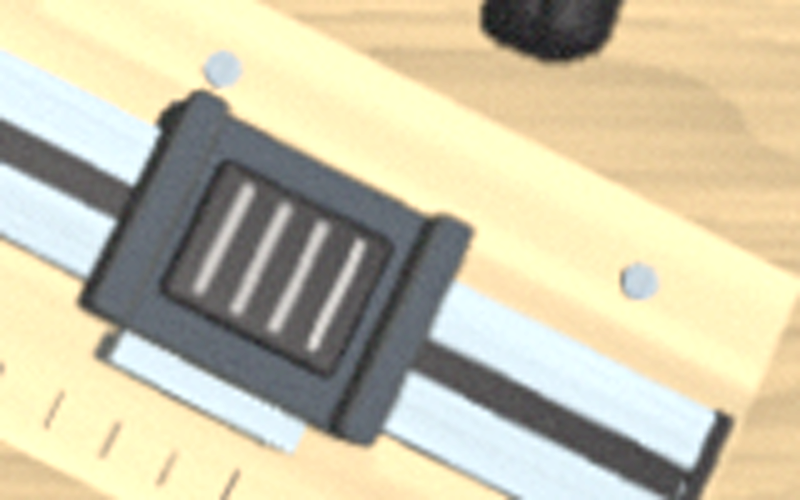

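View pics/tz2.png

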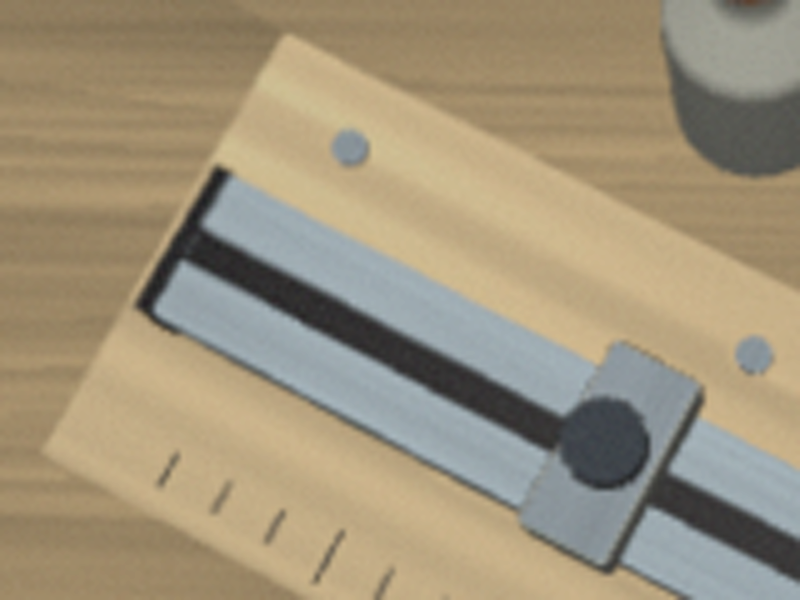

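View pics/sz.png

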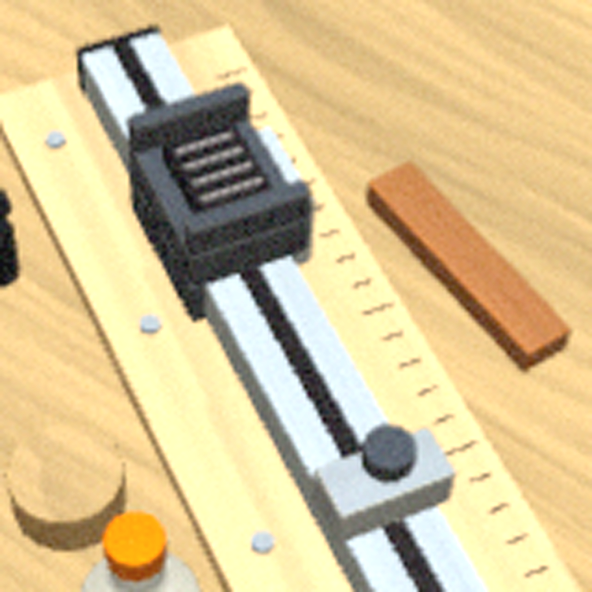

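Run:
```python
from h import *
np.set_printoptions(precision=4,suppress=True)
z=lambda p,o,f:((p[0]+.5)/f-.5+o[0],(p[1]+.5)/f-.5+o[1])
def show(l,n,pts,o,f,h):
    P=np.array([plane(n,z(p,o,f),h) for p in pts]);print(l,P[:,:2].tolist());return P
b1=show("base+y","top",[(285,35),(45,452)],(110,140),5,.018)
b2=np.array([plane("top",p,.018) for p in [(460,296),(420.5,386.5)]]);print(b2)
c=(b1.mean(0)+b2.mean(0))/2;u=b1.mean(0)-b2.mean(0);print("base c",c,np.linalg.norm(u),np.linalg.norm(b1[0]-b1[1]),np.linalg.norm(b2[0]-b2[1]))
u/=np.linalg.norm(u);v=np.array([u[1],-u[0],0]);print("u",u,np.degrees(np.arctan2(u[1],u[0])))
p=show("pad","top",[(228,160),(394,240),(330,377),(163,288)],(300,240),5,.09)
ps=show("padS","scene",[(163,147),(235,130),(270,185),(193,210)],(210,90),3.7,.09)
for q in(p,ps):
    print("padc",q.mean(0),"fence",(q.mean(0)-c)@u,(q.mean(0)-c)@v,[np.linalg.norm(q[i]-q[i-1]) for i in range(4)])
k=show("col","top",[(697,388),(602,570)],(110,140),5,.078)
k2=show("col far","top",[(614,342),(520,518)],(110,140),5,.078)
print("collar near",[(x-c)@u for x in k],[(x-c)@v for x in k],"far",[(x-c)@u for x in k2])
ks=show("colS","scene",[(313,475),(428,433),(454,475),(332,517)],(210,90),3.7,.078)
print([((x-c)@u,(x-c)@v) for x in ks])
ss=[plane("scene",z(q,(210,90),3.7),.102) for q in [(187,248),(307,200)]]
print("cheek inner/outer scene",[((x-c)@u,(x-c)@v) for x in ss])
```

```text
base+y [[0.7364028714510411, 0.20735582867935987], [0.5941092107686331, 0.2766504685443794]]
[[ 0.4992 -0.2768  0.018 ]
 [ 0.3572 -0.2094  0.018 ]]
base c [ 0.5467 -0.0005  0.018 ] 0.5398897325758955 0.15826949480055535 0.15713305563693955
u [0.439  0.8985 0.    ] 63.957183029495276
pad [[0.531718896853597, -0.07741937235665967], [0.5095395117984115, -0.1254194341463409], [0.4706015167172378, -0.10672003741090333], [0.4951198182519061, -0.05887881117436476]]
padS [[0.5077646112895948, -0.12397869118669336], [0.4730193620337505, -0.10248695381487427], [0.49135186803182307, -0.06294769521036814], [0.5309752699788576, -0.08264184035344713]]
padc [ 0.5017 -0.0921  0.09  ] fence -0.10203233419278016 -0.00021952333264075943 [np.float64(0.04102736846846465), np.float64(0.052876564310092994), np.float64(0.04319531107899096), np.float64(0.05375806951482338)]
padc [ 0.5008 -0.093   0.09  ] fence -0.10326951396866799 -0.0006914201423827078 [np.float64(0.04740748794862999), np.float64(0.04085495222258858), np.float64(0.04358249358588123), np.float64(0.04424786248818037)]
col [[0.6096195822698576
[... 300 characters left out ...]
849579)] far [np.float64(0.11292273549990155), np.float64(0.11254277215217633)]
colS [[0.6115798452132541, 0.06227545367994103], [0.5566054004347238, 0.09013736189141966], [0.5679018989008914, 0.11385002410154535], [0.6239303899736015, 0.08348706204382522]]
[(np.float64(0.08489946538832943), np.float64(0.03068188288505639)), (np.float64(0.08579632009078891), np.float64(-0.030943364859153243)), (np.float64(0.11206099072296624), np.float64(-0.031204713803843466)), (np.float64(0.10937979499152435), np.float64(0.03246562832067326))]
cheek inner/outer scene [(np.float64(-0.04920398495291032), np.float64(0.03852239585887922)), (np.float64(-0.053876254409892736), np.float64(-0.030842223215860394))]
```

The stop's pad centre is at (0.501,-0.092) and the rail yaw is 64°. The stop face is at fence y of about -0.057 and the collar face at about +0.084, so the travel is about 141 mm. The measured sizes match the given ones. I'll shut the jaws and move over, with tool y along the rail.

Emit:
carry_out:
  targets:
    - [-0.15,-0.15,0,0,0,0]
    - [-0.35,-0.35,0,0,0,0]
    - [-0.55,-0.55,0,0,0,0]
    - [-0.75,-0.75,0,0,0,0]
    - [-0.9,-0.92,0,0,0,0]
    - [-0.95,-1,0,0,0,0]
    - [-0.95,-1,0,0,0,0]
  jaw: -1

```text
time_s: 1.02
position: [0.288, 0.3642, 0.241]
tcp_rot: [[-0.969, 0.247, -0.001], [0.247, 0.969, -0.002], [0.001, -0.002, -1.0]]
force: [0.0, 0.1, 0.1]
opening: 0.286
```

Emit:
carry_out:
  targets:
    - [-0.15,-0.15,0,0,0,0]
    - [-0.35,-0.35,0,0,0,0]
    - [-0.55,-0.55,0,0,0,0]
    - [-0.75,-0.75,0,0,0,0]
    - [-0.88,-0.92,0,0,0,0]
    - [-0.9,-1,0,0,0,0]
    - [-0.9,-1,0,0,0,0]

```text
time_s: 1.9
position: [0.4135, 0.126, 0.2412]
tcp_rot: [[-0.969, 0.249, -0.001], [0.249, 0.969, -0.001], [0.001, -0.002, -1.0]]
force: [-0.3, 0.8, -0.2]
opening: 0.005
```

```bash
cat > go.py <<'E'
from h import *
import sys
np.set_printoptions(precision=4,suppress=True)
C=np.array([.5467,-.0005,0]);a=np.radians(63.96);u=np.array([np.cos(a),np.sin(a),0]);v=np.array([u[1],-u[0],0])
def st():
    s=bot.read_state();P=s["position"];R=s["tcp_rot"];d=P-C
    print("t",s["time_s"],"P",P,"along",d@u,"across",d@v,"tipz",P[2]-.019,"F",s["force"],"Fu",s["force"]@u,"op",s["opening"],"yaw",np.degrees(np.arctan2(R[1,1],R[0,1])),"Rz",R[:,2])
    return s
def to(s,al,ac,z):
    t=C+al*u+ac*v;t[2]=z
    print("shares",s["tcp_rot"].T@(t-s["position"])/.2)
E
python3 - <<'E'
from go import *
s=st(); to(s,-.09,0,.20)
E
```

```text
t 1.9 P [0.4135 0.126  0.2412] along 0.055144645652744184 across -0.17519306786213074 tipz 0.2221968567406199 F [-0.3088  0.7992 -0.2242] Fu 0.5825161064618715 op 0.004913681585009661 yaw 75.60695510173784 Rz [-0.0014 -0.0014 -1.    ]
shares [-0.7116 -0.8873  0.2068]
```

Emit:
carry_out:
  targets:
    - [-0.15,-0.15,0,0,0,0.03]
    - [-0.35,-0.4,0.05,0,0,0.07]
    - [-0.55,-0.65,0.1,0,0,0.11]
    - [-0.68,-0.84,0.2,0,0,0.13]
    - [-0.71,-0.88,0.21,0,0,0.13]
    - [-0.71,-0.88,0.21,0,0,0.13]
    - [-0.71,-0.88,0.21,0,0,0.13]

```text
time_s: 2.78
position: [0.5067, -0.0778, 0.1997]
tcp_rot: [[-0.899, 0.438, -0.002], [0.438, 0.899, -0.001], [0.001, -0.001, -1.0]]
force: [0.6, -0.1, 0.9]
opening: 0.006
```

Run:
```python
from go import *
s=st(); to(s,-.089,0,.115)
for n in("scene","top","wrist"):
    cv2.imwrite(f"pics/{n}1.png",bot.capture(n))
a=cv2.resize(cv2.imread("pics/scene1.png")[60:260,180:380],(600,600),interpolation=cv2.INTER_CUBIC)
cv2.imwrite("pics/scene1z.png",a)
```

```text
t 2.775 P [ 0.5067 -0.0778  0.1997] along -0.08696559970151575 across -0.001981680161285106 tipz 0.18069134881602433 F [ 0.6471 -0.1131  0.8906] Fu 0.1824506522860835 op 0.005805959294905281 yaw 64.03826856882229 Rz [-0.0017 -0.0007 -1.    ]
shares [-0.0104 -0.0096  0.4235]
```

View pics/scene1z.png

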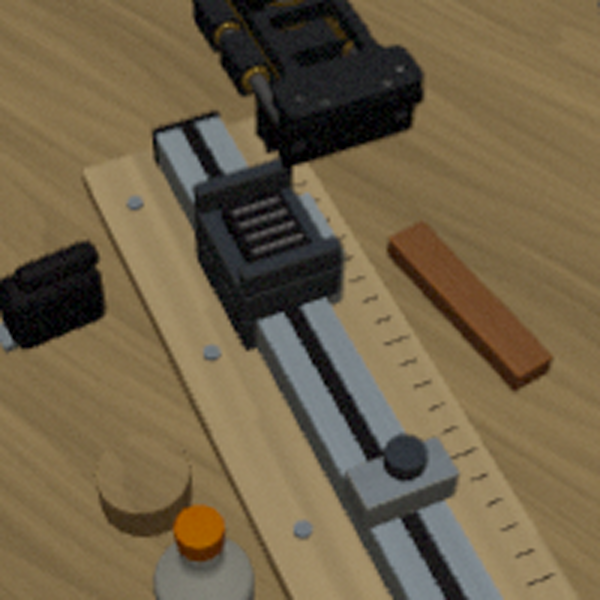

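View pics/wrist1.png

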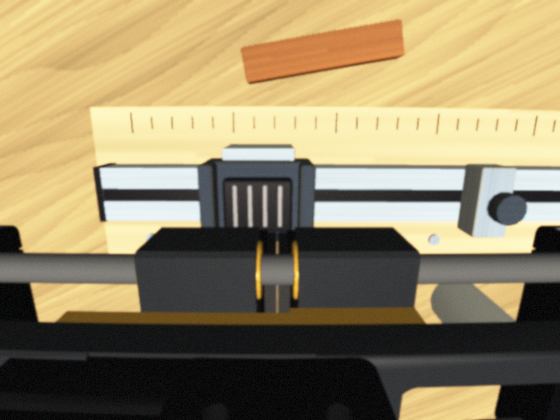

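The wrist view shows the pad between columns 224 and 292, with its upper edge at row 180. The collar's stop-facing top edge is near columns 462–476. I'll cross-check the positions with these.

```bash
python3 - <<'E'
from go import *
s=bot.read_state()
f=lambda p,z:((lambda d:(round(d@u,4),round(d@v,4)))(plane("wrist",p,z,s)-C))
print("pad",f((225,182),.09),f((290,182),.09),f((224,205),.09),f((292,205),.09))
print("cheek tops +y",f((299,161),.102),f((314,162),.102),"-y",f((201,162),.102))
print("collar top face",f((474,166),.078),f((512,170),.078),"base edge",f((461,220),.05))
E
python3 -c "
import cv2
a=cv2.imread('pics/wrist1.png')[130:250,180:340]
cv2.imwrite('pics/w1z.png',cv2.resize(a,(800,600),interpolation=cv2.INTER_CUBIC))
a=cv2.imread('pics/wrist1.png')[150:250,440:540]
cv2.imwrite('pics/w1y.png',cv2.resize(a,(500,500),interpolation=cv2.INTER_CUBIC))"
```

```text
pad (np.float64(-0.1283), np.float64(-0.0211)) (np.float64(-0.0771), np.float64(-0.0212)) (np.float64(-0.1298), np.float64(-0.0023)) (np.float64(-0.0752), np.float64(-0.0025))
cheek tops +y (np.float64(-0.0711), np.float64(-0.0392)) (np.float64(-0.06), np.float64(-0.0385)) -y (np.float64(-0.1436), np.float64(-0.0384))
collar top face (np.float64(0.0754), np.float64(-0.033)) (np.float64(0.1087), np.float64(-0.0299)) base edge (np.float64(0.0877), np.float64(0.0225))
```

View pics/w1z.png

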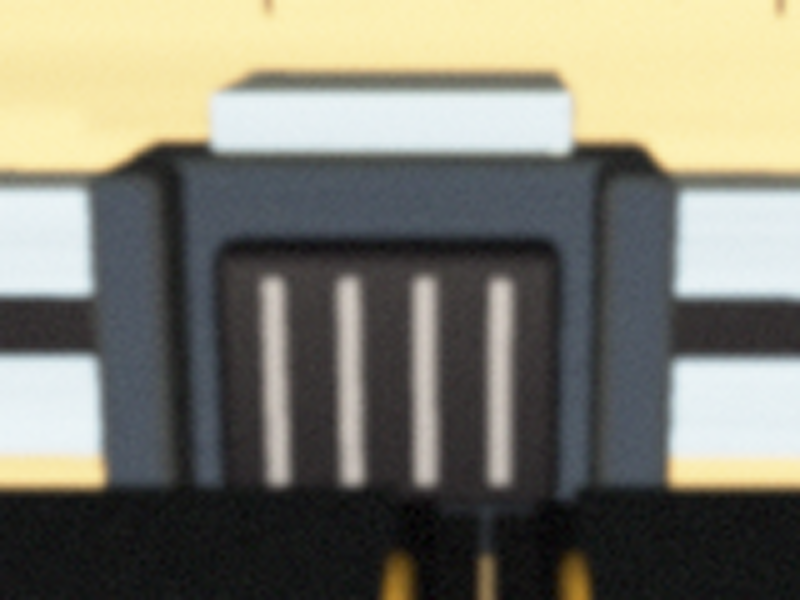

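View pics/w1y.png

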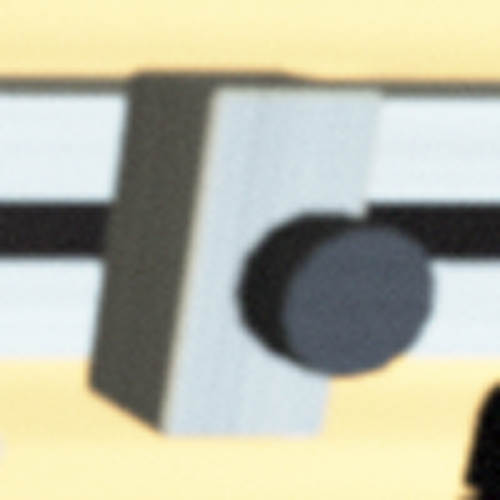

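The wrist view agrees: the cheek's inner face is at -0.0695 and the collar face at about 0.083. Now I'll descend to just above the pad.

Emit:
carry_out:
  targets:
    - [-0.01,-0.005,0.15,0,0,0]
    - [-0.01,-0.005,0.3,0,0,0]
    - [-0.01,-0.005,0.38,0,0,0]
    - [-0.01,-0.005,0.41,0,0,0]
    - [-0.01,-0.005,0.41,0,0,0]
    - [-0.01,-0.005,0.41,0,0,0]

```text
time_s: 3.68
position: [0.5089, -0.0803, 0.1187]
tcp_rot: [[-0.899, 0.438, 0.001], [0.438, 0.899, -0.002], [-0.002, -0.001, -1.0]]
force: [-0.5, -0.6, -0.2]
opening: 0.007
```

Run:
```python
from go import *
s=st(); to(s,-.088,0,.1025)
cv2.imwrite("pics/scene2.png",cv2.resize(bot.capture("scene")[60:260,180:380],(600,600),interpolation=cv2.INTER_CUBIC))
```

```text
t 3.675 P [ 0.5089 -0.0803  0.1187] along -0.08830234007273044 across 0.0010356248490980178 tipz 0.0997332906383477 F [-0.4663 -0.6263 -0.1787] Fu -0.7674317211328008 op 0.006620013294779459 yaw 64.04067860326492 Rz [ 0.0008 -0.002  -1.    ]
shares [0.0053 0.0016 0.0812]
```

View pics/scene2.png

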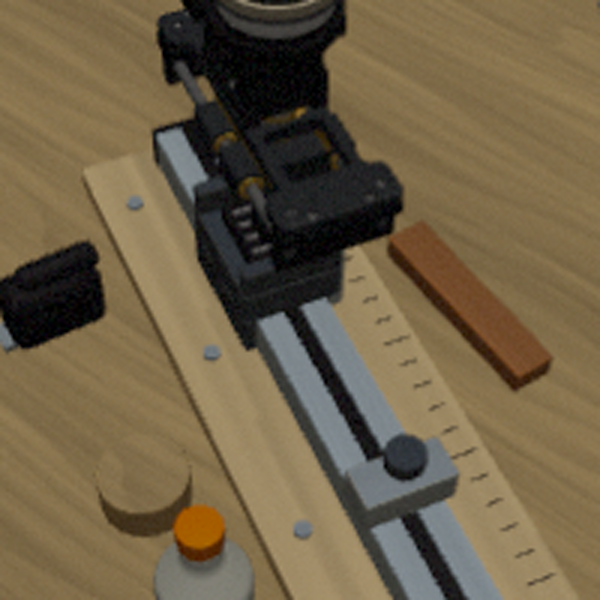

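The fingers hang over the pad between the cheeks with nothing touched. Now I'll press.

Emit:
carry_out:
  targets:
    - [0.003,0,0.03,0,0,0]
    - [0.003,0,0.05,0,0,0]
    - [0.003,0,0.06,0,0,0]
    - [0.003,0,0.07,0,0,0]
    - [0.003,0,0.08,0,0,0]
    - [0.003,0,0.08,0,0,0]
    - [0.003,0,0.08,0,0,0]

```text
time_s: 4.6
position: [0.5084, -0.0801, 0.103]
tcp_rot: [[-0.899, 0.438, 0.001], [0.438, 0.899, -0.002], [-0.002, -0.001, -1.0]]
force: [-0.2, -0.2, 5.4]
opening: 0.006
```

Run:
```python
from go import *
s=st(); to(s,-.08,0,.1020)
```

```text
t 4.6 P [ 0.5084 -0.0801  0.103 ] along -0.08836625798915464 across 0.0005014559960289291 tipz 0.08403229778609803 F [-0.2082 -0.1793  5.3919] Fu -0.2524817786711104 op 0.006011695173560379 yaw 64.03350622710987 Rz [ 0.001 -0.002 -1.   ]
shares [0.0025 0.0418 0.0051]
```

Emit:
carry_out:
  targets:
    - [0.002,0,0.008,0,0,0]
    - [0.002,0,0.008,0,0,0]
    - [0.002,0.03,0.008,0,0,0]
    - [0.002,0.07,0.008,0,0,0]
    - [0.002,0.12,0.008,0,0,0]
    - [0.002,0.17,0.008,0,0,0]
    - [0.002,0.2,0.008,0,0,0]
    - [0.002,0.2,0.008,0,0,0]

```text
time_s: 5.6
position: [0.5262, -0.0438, 0.1019]
tcp_rot: [[-0.899, 0.438, 0.003], [0.438, 0.899, -0.002], [-0.003, -0.001, -1.0]]
force: [0.2, 1.8, 5.4]
opening: 0.007
```

Run:
```python
from go import *
s=st(); to(s,.0,0,.1020)
cv2.imwrite("pics/scene3.png",cv2.resize(bot.capture("scene")[60:260,180:380],(600,600),interpolation=cv2.INTER_CUBIC))
cv2.imwrite("pics/wrist3.png",bot.capture("wrist"))
```

```text
t 5.6 P [ 0.5262 -0.0438  0.1019] along -0.04785677722220641 across 0.0005859447060996506 tipz 0.08285696727909309 F [0.2444 1.7897 5.3755] Fu 1.715358621510886 op 0.006635088499441166 yaw 64.05257082203585 Rz [ 0.0026 -0.0023 -1.    ]
shares [ 0.0025  0.2393 -0.0009]
```

View pics/scene3.png

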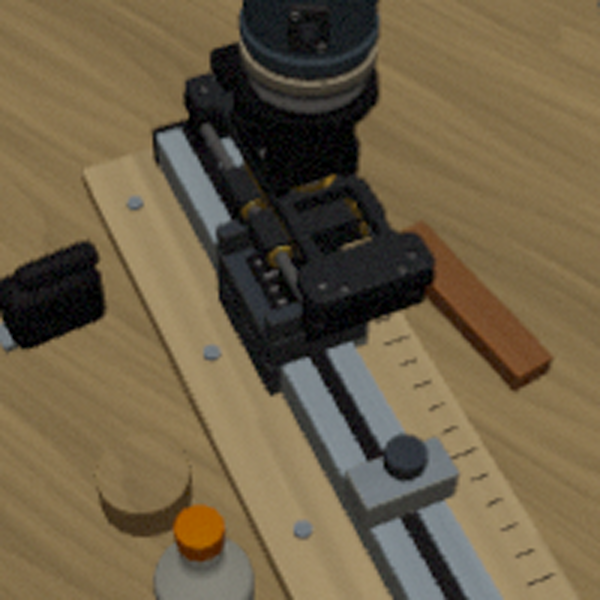

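View pics/wrist3.png

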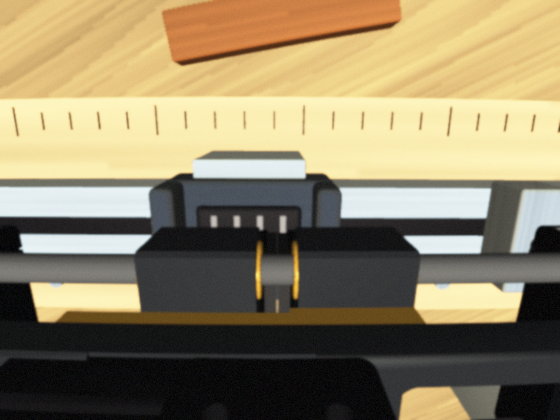

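The stop follows the fingers with the pad held down, and the push force of about 1.7 N matches its 2 N unlocked friction. I'll continue most of the way.

Emit:
carry_out:
  targets:
    - [0.002,0.02,0.002,0,0,0]
    - [0.002,0.06,0.002,0,0,0]
    - [0.002,0.11,0.002,0,0,0]
    - [0.002,0.16,0.002,0,0,0]
    - [0.002,0.21,0.002,0,0,0]
    - [0.002,0.26,0.002,0,0,0]
    - [0.002,0.31,0.002,0,0,0]
    - [0.002,0.36,0.002,0,0,0]
    - [0.002,0.4,0.002,0,0,0]
    - [0.002,0.43,0.002,0,0,0]
    - [0.002,0.45,0.002,0,0,0]
    - [0.002,0.45,0.002,0,0,0]

```text
time_s: 7.2
position: [0.5659, 0.0373, 0.1019]
tcp_rot: [[-0.899, 0.438, 0.004], [0.438, 0.899, -0.002], [-0.005, -0.0, -1.0]]
force: [-0.4, 0.6, 5.4]
opening: 0.005
```

Run:
```python
from go import *
s=st(); to(s,.06,0,.1020)
a=bot.capture("scene")
cv2.imwrite("pics/scene4.png",cv2.resize(a[110:270,220:380],(600,600),interpolation=cv2.INTER_CUBIC))
a=bot.capture("top")
cv2.imwrite("pics/top4.png",cv2.resize(a[140:300,180:380],(750,600),interpolation=cv2.INTER_CUBIC))
```

```text
t 7.2 P [0.5659 0.0373 0.1019] along 0.04236680944752471 across 0.0006897293318804631 tipz 0.08292805870334712 F [-0.4279  0.5968  5.3753] Fu 0.34836111818887866 op 0.00475169086795304 yaw 64.04868518939074 Rz [ 0.0041 -0.0024 -1.    ]
shares [ 0.0033  0.0882 -0.0004]
```

View pics/scene4.png

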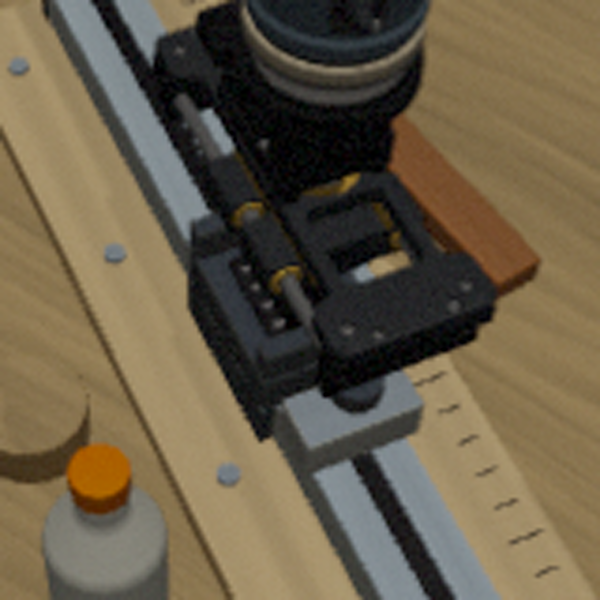

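View pics/top4.png

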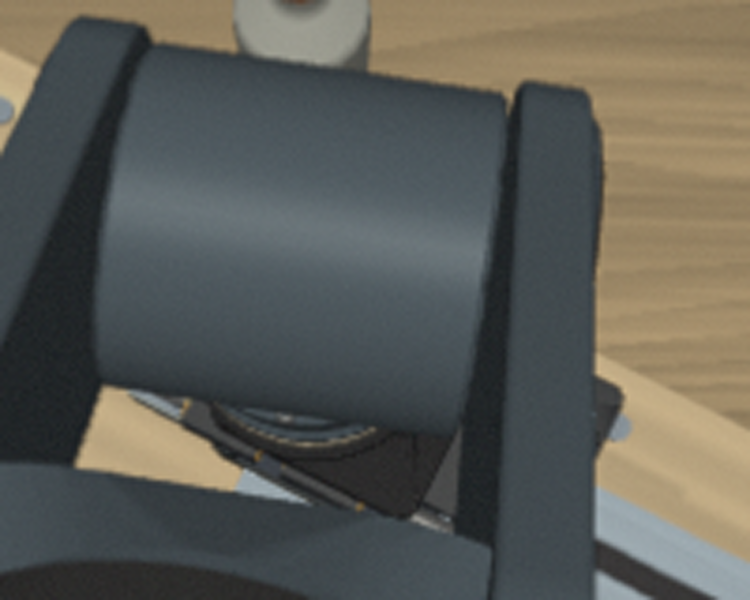

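The stop is now close to the collar, with about 10–15 mm to go. I'll creep from here.

Emit:
carry_out:
  targets:
    - [0.002,0.01,0.002,0,0,0]
    - [0.002,0.02,0.002,0,0,0]
    - [0.002,0.03,0.002,0,0,0]
    - [0.002,0.037,0.002,0,0,0]
    - [0.002,0.044,0.002,0,0,0]
    - [0.002,0.05,0.002,0,0,0]

```text
time_s: 8.05
position: [0.5701, 0.0458, 0.102]
tcp_rot: [[-0.899, 0.437, 0.005], [0.437, 0.899, -0.003], [-0.006, -0.001, -1.0]]
force: [-1.4, -1.6, 4.8]
opening: 0.005
```

Emit:
carry_out:
  targets:
    - [0.002,0.003,0.002,0,0,0]
    - [0.002,0.006,0.002,0,0,0]
    - [0.002,0.009,0.002,0,0,0]
    - [0.002,0.012,0.002,0,0,0]

```text
time_s: 8.55
position: [0.5707, 0.0472, 0.102]
tcp_rot: [[-0.9, 0.437, 0.004], [0.437, 0.9, -0.005], [-0.006, -0.003, -1.0]]
force: [-1.8, -3.6, 6.4]
opening: 0.003
```

Run:
```python
from go import *
s=st(); to(s,.06,0,.1020)
a=bot.capture("scene")
cv2.imwrite("pics/scene5.png",cv2.resize(a[160:240,260:340],(600,600),interpolation=cv2.INTER_CUBIC))
```

```text
t 8.55 P [0.5707 0.0472 0.102 ] along 0.0533888230168613 across 0.0006457286391653789 tipz 0.08298280033499059 F [-1.8496 -3.6066  6.382 ] Fu -4.0524895515955235 op 0.00334794682749031 yaw 64.11135549825269 Rz [ 0.0044 -0.0051 -1.    ]
shares [ 0.0031  0.0331 -0.0002]
```

View pics/scene5.png

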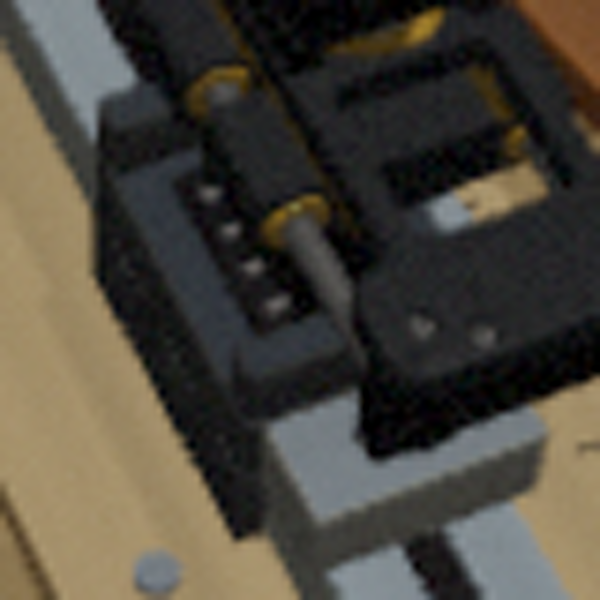

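The stop lags and the resistance is -4 N at the predicted home position, so it has probably met the collar. I'll push a little more to confirm it's firm.

Emit:
carry_out:
  targets:
    - [0.002,0.008,0.002,0,0,0]
    - [0.002,0.012,0.002,0,0,0]
    - [0.002,0.016,0.002,0,0,0]
    - [0.002,0.02,0.002,0,0,0]

```text
time_s: 9.1
position: [0.572, 0.05, 0.1019]
tcp_rot: [[-0.9, 0.436, 0.004], [0.436, 0.9, -0.007], [-0.007, -0.004, -1.0]]
force: [-2.3, -2.8, 5.8]
opening: 0.007
```

Run:
```python
from go import *
s=st()
```

```text
t 9.1 P [0.572  0.05   0.1019] along 0.05650849018025756 across 0.0005761782945842333 tipz 0.08294875534946036 F [-2.3398 -2.7586  5.7859] Fu -3.505721493325847 op 0.006765124732619584 yaw 64.15429698110435 Rz [ 0.0041 -0.0067 -1.    ]
```

Emit:
carry_out:
  targets:
    - [0.002,0.008,0.002,0,0,0]
    - [0.002,0.012,0.002,0,0,0]
    - [0.002,0.016,0.002,0,0,0]
    - [0.002,0.018,0.002,0,0,0]

```text
time_s: 9.6
position: [0.5731, 0.0525, 0.1019]
tcp_rot: [[-0.9, 0.435, 0.004], [0.435, 0.9, -0.008], [-0.007, -0.006, -1.0]]
force: [-0.7, -2.3, 5.6]
opening: 0.004
```

Run:
```python
from go import *
s=st()
a=bot.capture("scene")
cv2.imwrite("pics/scene6.png",cv2.resize(a[160:240,260:340],(600,600),interpolation=cv2.INTER_CUBIC))
```

```text
t 9.6 P [0.5731 0.0525 0.1019] along 0.05918409069576756 across 0.0004719852730854662 tipz 0.08290480326472396 F [-0.7086 -2.2647  5.6062] Fu -2.345912821229308 op 0.004363031954694941 yaw 64.20104875504607 Rz [ 0.0037 -0.0084 -1.    ]
```

View pics/scene6.png

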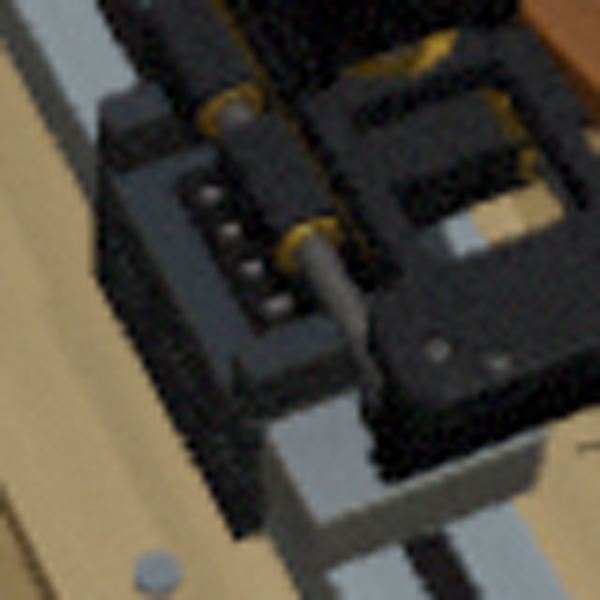

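Between the last two pictures the stop kept the same pixels (cheek corner at (240,400)) while the gripper advanced. It sits against the collar and the fingers are slipping on the pad. I'll carry on until the cheek is reached, to get a firm seating.

Emit:
carry_out:
  targets:
    - [0.002,0.008,0.002,0,0,0]
    - [0.002,0.012,0.002,0,0,0]
    - [0.002,0.016,0.002,0,0,0]
    - [0.002,0.018,0.002,0,0,0]

```text
time_s: 10.15
position: [0.5741, 0.0546, 0.1019]
tcp_rot: [[-0.901, 0.434, 0.003], [0.434, 0.901, -0.011], [-0.007, -0.009, -1.0]]
force: [-1.8, -4.7, 5.8]
opening: 0.006
```

Run:
```python
from go import *
s=st()
```

```text
t 10.15 P [0.5741 0.0546 0.1019] along 0.061510689722371045 across 0.000395004048210868 tipz 0.08287905302731989 F [-1.8099 -4.667   5.8456] Fu -4.98777210916498 op 0.006018556535467173 yaw 64.26827858245403 Rz [ 0.0029 -0.0108 -0.9999]
```

Emit:
carry_out:
  targets:
    - [0.002,0.008,0.002,0,0,0]
    - [0.002,0.012,0.002,0,0,0]
    - [0.002,0.016,0.002,0,0,0]
    - [0.002,0.018,0.002,0,0,0]

```text
time_s: 10.65
position: [0.5741, 0.0547, 0.1019]
tcp_rot: [[-0.902, 0.432, -0.0], [0.432, 0.902, -0.016], [-0.007, -0.015, -1.0]]
force: [-4.5, -12.0, 7.4]
opening: 0.002
```

Run:
```python
from go import *
s=st()
```

```text
t 10.65 P [0.5741 0.0547 0.1019] along 0.06166846662847862 across 0.0003775877712386773 tipz 0.08289550289559591 F [ -4.5349 -11.9812   7.3666] Fu -12.755759448977017 op 0.0022048332666192924 yaw 64.38678138904945 Rz [-0.0002 -0.0164 -0.9999]
```

It's firm: 12.8 N against the cheek with no further movement. I'll lift straight up with a slight forward push so the pad locks at home.

Emit:
carry_out:
  targets:
    - [0,0.01,-0.01,0,0,0]
    - [0,0.01,-0.02,0,0,0]
    - [0,0.01,-0.035,0,0,0]
    - [0,0.008,-0.05,0,0,0]
    - [0,0,-0.065,0,0,0]
    - [0,-0.02,-0.08,0,0,0]
    - [0,-0.02,-0.15,0,0,0]
    - [0,-0.02,-0.25,0,0,0]
    - [0,-0.02,-0.4,0,0,0]
    - [0,-0.02,-0.6,0,0,0]
    - [0,-0.02,-0.7,0,0,0]
    - [0,-0.02,-0.7,0,0,0]

```text
time_s: 12.15
position: [0.5738, 0.0537, 0.2448]
tcp_rot: [[-0.902, 0.432, 0.006], [0.432, 0.902, -0.017], [-0.013, -0.012, -1.0]]
force: [0.7, 0.5, -0.6]
opening: 0.005
```

Run:
```python
from go import *
s=st()
cv2.imwrite("pics/wrist7.png",bot.capture("wrist"))
a=bot.capture("scene");cv2.imwrite("pics/scene7.png",a)
cv2.imwrite("pics/scene7z.png",cv2.resize(a[150:250,250:350],(600,600),interpolation=cv2.INTER_CUBIC))
```

```text
t 12.15 P [0.5738 0.0537 0.2448] along 0.06062289647469638 across 0.0005963367749592922 tipz 0.2257660039640831 F [ 0.7316  0.5064 -0.6007] Fu 0.7762080944346478 op 0.004546529403333775 yaw 64.40539152935774 Rz [ 0.006  -0.0166 -0.9998]
```

View pics/scene7z.png

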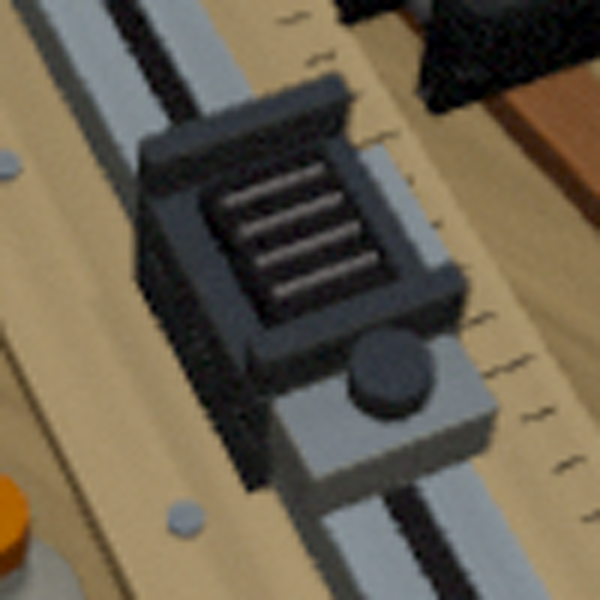

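View pics/wrist7.png

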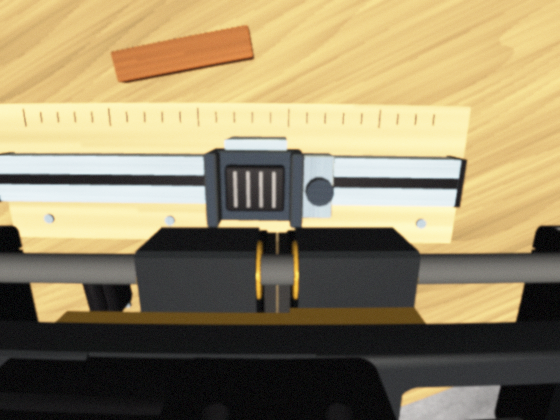

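Both views show the stop flush against the collar and the pad standing up. I'll check the collar and bystanders against the first scene picture, and measure where the stop sits.

Run:
```python
from go import *
a=cv2.imread("pics/scene0.png");b=cv2.imread("pics/scene7.png")
A=cv2.cvtColor(a,6);B=cv2.cvtColor(b,6)
for n,(x0,y0,x1,y1) in dict(collar=(300,215,332,236),tape=(178,140,216,178),disc=(208,200,235,238),bottle=(231,228,268,288)).items():
    r=cv2.matchTemplate(B[y0-4:y1+4,x0-4:x1+4],A[y0:y1,x0:x1],cv2.TM_CCOEFF_NORMED)
    print(n,np.array(cv2.minMaxLoc(r)[3])-4,round(r.max(),3))
s=bot.read_state()
f=lambda p,z:((lambda d:(round(d@u,4),round(d@v,4)))(plane("wrist",p,z,s)-C))
print("pad z90",f((224,190),.09),f((287,190),.09),"collar far edge",f((333,190),.078))
cv2.imwrite("pics/w7z.png",cv2.resize(cv2.imread("pics/wrist7.png")[130:230,200:350],(750,500),interpolation=cv2.INTER_CUBIC))
```

```text
collar [0 0] 0.997
tape [0 0] 0.993
disc [0 0] 0.993
bottle [0 0] 0.995
pad z90 (np.float64(0.0088), np.float64(-0.0035)) (np.float64(0.0671), np.float64(-0.0042)) collar far edge (np.float64(0.1115), np.float64(-0.0021))
```

View pics/w7z.png

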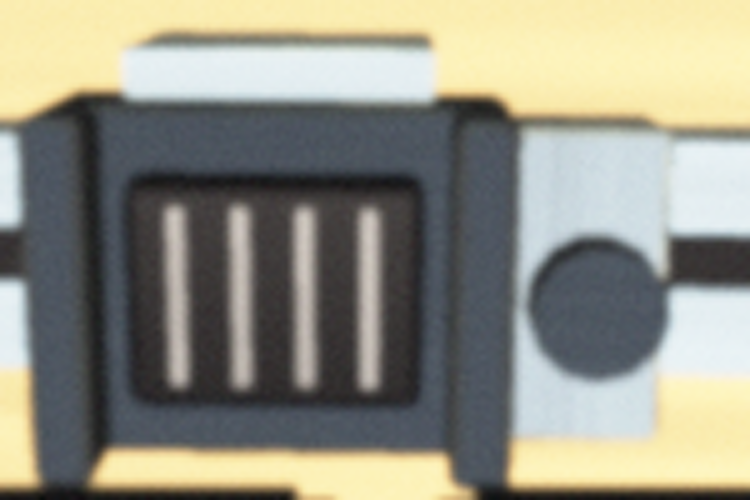

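View pics/scene7.png

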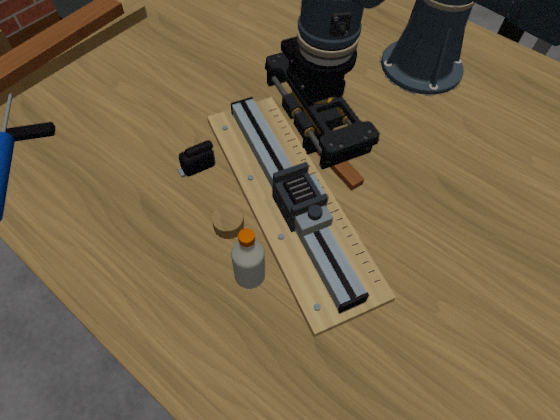

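```bash
python3 -c "
from rig import bot
print(bot.hand_in())"
```

```text
the job is handed in; nothing more can be done
None
```

The length stop is now against the steel collar and locked there, and the job is handed in. It took about 12 s of the 38 s allowed.

**What I did:** I shut the jaws and pressed the lock pad about 7 mm down with the fingertips, with 5–7 N. I pushed the stop about 140 mm along the rail, with the measured fingertip height holding the pad down each time I checked. It met the collar where predicted. The fingers then slid a few millimetres forward on the pad to the cheek, and the stop held at about 13 N without moving. I lifted straight up with a slight forward push so the pad locked there, then moved clear.

**Last checks:**
- **Stop position:** the wrist picture puts the pad centre at 0.038 m along the fence, so the stop's face is at 0.083 m. The collar's face measured 0.083–0.085 m, and the pictures show no gap.
- **Lock pad:** it looks raised in the pictures. I did not test the lock by pushing on it.
- **Collar and things around the fence:** comparing the first and last scene pictures shows no shift of the collar, tape measure, disc or bottle. The gripper partly hid the offcut, so I only saw it looking undisturbed.
- **Forces:** after lifting, the force reading was near zero. The largest force I read was about 15 N. No check failed or disagreed.

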